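# Transfer the cutters to the set-up block in reverse order

## Robot

A 7-joint arm with a two-finger parallel gripper is mounted at the origin on a cart in front of the work surface, level with it; the furniture and walls round the work are solid. World frame = base frame: x ahead of the robot, y to its left, z up, the work surface at z = 0. Lengths are in m, angles in rad, forces in N, time in s.
With the tool pointing down it reaches from about 0.4 to 0.85 m from the base axis. Payload 4.5 kg.
Tool frame: the origin (TCP) lies midway between the tips of the shut fingers; the grasp point (between the pads) lies 19 mm behind it; z points along the fingers, y is the direction in which the jaws open and shut (so a half turn about z gives the same grasp; the last joint's range is limited). The gripper opens to 88 mm and grips with 3 to 60 N. Pads are 18 mm wide; open, the fingers measure 123 mm over their backs; the gripper's body (75 mm by 187 mm) begins 45 mm behind the grasp point.
Start: joints at [-1.235, 0.689, -0.195, 1.565, 0.157, 0.902, -0.215], TCP at [0.186, 0.597, 0.239] pointing down, gripper open.
Joint ranges: [-3.01, 3.01], [-0.46, 2.08], [-1.47, 1.51], [0.13, 2.56], [-1, 4.14], [0.04, 2.09], [-2.66, 2.66]. Speed limits (rad/s): [2.57, 2.57, 3.14, 3.14, 3.14, 3.14, 3.14].

## Interface

Orientations are given as a unit quaternion [x, y, z, w].
In Python, from plant import get_state, snapshot, finish_job, find_in gives the robot as it stands.
- The arm moves only by the shell command python3 -m creep 'ROWS' [OPENING] [FORCE]. ROWS is JSON, one flat list of numbers, 6 for each row, row after row: the shift along the tool's x, y, z in mm, then the turn, a rotation vector about the tool's x, y, z in degrees. In form: [tx, ty, tz, wx, wy, wz, tx, ty, tz, wx, wy, wz, ...]. A call has 1 to 5 rows; each row shifts and turns the pose as measured when the row begins, along the tool's axes as they then stand; what a row does not reach is not made up. A row lasts 1/12 s, in which the tool goes at most 41.7 mm and 7.16 degrees, less where a joint would pass 70% of its speed; a pose out of reach is approached as far as the arm can. A call is refused whole if a number of a shift passes 41.7 or a number of a turn 7.16, either way. A call with a gripper value outside its range is refused whole. OPENING is the finger opening in mm, from 0 to 88.1, set as the call begins (- or left out, the last holds). The fingers move at their own pace and stop on an object; FORCE is the grip in N (left out, the last holds). Time passes only in rows, so rows that do not move let the fingers close. It gives the time, the measured TCP pose, the force and the opening at its end, in the units of the state.
- get_state(): the state, without advancing time (a new reading comes with each control period).
- snapshot(name): name is "side" or "top" or "wrist"; returns a dict with "color" (480x640x3 uint8, red, green, blue), "intrinsics" (3x3 intrinsics, pixels), "extrinsics" (4x4, takes a point from world to camera coordinates). Camera axes: x right, y down, z forward; pixel columns grow to the right and rows downward; lengths in m; the calibration is good to about 2 mm. A picture is of the moment at which its call begins. There is no depth.
- finish_job(): hands the job in, once; it reports no verdict.
Trained networks look in the newest picture that a camera, given by its name, has taken for a name from the list of things; names that differ only in an ending like _2 or _b are one class to them, and where a whole thing is asked for, a point or a joint stands for the part that bears it (a point fixed in the world has none). Each returns a list of dicts, best first, with "score" (0 to 1); they miss things now and then, are a little off and sometimes report something else, mostly with a low value. They report only what shows in the picture. A call takes as long as a camera call.
- find_in(thing, camera): "xy" ([column, row] in pixels, amid what is visible of it).
The state is a dict: "clock": time; "q": joint angles; "qd": joint speeds; "joint_torque": joint torques, N m; "tool_pos": TCP position; "eef_rot": TCP orientation; "contact_force": force on the tool from outside, world axes, zero at the start; "moment": the same for the moment, N m; "opening": opening from 0.0 (shut) to 1.0 (fully open).
Only numpy, scipy, OpenCV 4.12 (cv2) and the standard library are available. Lean on these libraries where they do the work, as an engineer would, in place of code of your own. Each camera call takes 0.05 s, during which the arm holds its last target.

## Task

Move the four cutters from their holders on the dark storage rail into the four wells of the pale set-up block, in reverse order: seen from the robot, the cutter at the left end of the rail goes into the right-end well, the next one into the next well, and so on. Stand each upright on its head on the floor of its well, shank up, and leave them all released and at rest; do not let any cutter fall over on the way.

Things in the scene. Friction and masses are not known exactly. Their poses are not given: they have to be found in the camera images.
- wide_bit: wide saw-tooth boring bit: dark disc head 42 mm across and 14 mm high with many bright teeth round the rim; 88 mm tall in all. Loose steel, about 0.11 kg, standing on the flat face of its head with a round bright shank 12 mm across pointing straight up from the head to the top. Origin at the centre of the underside of the head, z up along the shank.
- small_bit: small boring bit: dark disc head 28 mm across and 12 mm high; 80 mm tall in all. Loose steel, about 0.11 kg, standing on the flat face of its head with a round bright shank 12 mm across pointing straight up from the head to the top. Origin at the centre of the underside of the head, z up along the shank.
- plug_cutter: plug cutter: bright straight barrel head 24 mm across and 32 mm high; 92 mm tall in all. Loose steel, about 0.11 kg, standing on the flat face of its head with a round bright shank 12 mm across pointing straight up from the head to the top. Origin at the centre of the underside of the head, z up along the shank.
- bevel_cutter: bevel cutter: dark conical head 36 mm across at its foot, narrowing to 18 mm at 20 mm height; 84 mm tall in all. Loose steel, about 0.11 kg, standing on the flat face of its head with a round bright shank 12 mm across pointing straight up from the head to the top. Origin at the centre of the underside of the head, z up along the shank.
- wide_bit_holder: fixed wooden holder on the storage rail in which the wide bit stands at the start: 62 x 54 x 14 mm (x, y, z) with a round recess 44 mm across and 8 mm deep, its floor 6 mm above the holder's underside. It stays where it is. Origin at the centre of its underside, axes parallel to those of the rail.
- small_bit_holder: fixed wooden holder on the storage rail in which the small bit stands at the start: 62 x 54 x 14 mm (x, y, z) with a round recess 30 mm across and 8 mm deep, its floor 6 mm above the holder's underside. It stays where it is. Origin at the centre of its underside, axes parallel to those of the rail.
- plug_cutter_holder: fixed wooden holder on the storage rail in which the plug cutter stands at the start: 62 x 54 x 14 mm (x, y, z) with a round recess 26 mm across and 8 mm deep, its floor 6 mm above the holder's underside. It stays where it is. Origin at the centre of its underside, axes parallel to those of the rail.
- bevel_cutter_holder: fixed wooden holder on the storage rail in which the bevel cutter stands at the start: 62 x 54 x 14 mm (x, y, z) with a round recess 38 mm across and 8 mm deep, its floor 6 mm above the holder's underside. It stays where it is. Origin at the centre of its underside, axes parallel to those of the rail.
- storage_rail: fixed dark wooden board, 74 x 246 mm, 8 mm thick, that carries the four holders in one row along its y axis, at y = +84, +28, -28 and -84 mm; which holder stands at which place differs from start to start. Origin: centre of its underside, z up, +y the left end of the row as the robot sees it.
- setup_block: fixed pale wooden block, 72 x 236 x 20 mm, with four equal round wells in a row along its y axis, at x = 0 and y = +84, +28, -28 and -84 mm; each well is 50 mm across and 10 mm deep, its floor 10 mm above the block's underside. Beyond the rail or nearer than it. Origin: centre of its underside, z up, +y the left end of the row as the robot sees it.

How it is judged:
By the outcome, as a careful person would: the job done as asked, in the order asked, and still so for the second after the job is handed in, with the robot touching nothing.
It also fails if it takes over 83 s, if anything falls off the work surface, if the arm or the gripper's body presses on something with over 40 N, if the wrist force passes 120 N, or if a joint passes its speed limit or range.

## Working session

There is one attempt and no reset: what is moved stays moved. The work goes in short steps, Python scripts to look and compute and a shell command to move; the robot and the scene stay as the last step left them, time stands still between calls to the robot, and variables do not carry over. Pictures are saved under pics/ and viewed, and the job is handed in when it is done.

```bash
mkdir -p pics; ls; python3 - <<'E'
from plant import *
import cv2
s=get_state();print(s)
for c in("side","top","wrist"):
    d=snapshot(c);cv2.imwrite(f"pics/{c}0.png",d["color"][:,:,::-1]);print(c,d["intrinsics"],d["extrinsics"])
    for t in("wide_bit","small_bit","plug_cutter","bevel_cutter","storage_rail","setup_block"):
        print(t,[(r["xy"],round(r["score"],2)) for r in find_in(t,c)][:3])
E
```

```text
pics
{'clock': 0.0, 'q': array([-1.23519805,  0.68997797, -0.19450864,  1.56629869,  0.15730078,
        0.902482  , -0.21507827]), 'qd': array([-0.00192285,  0.00158354, -0.0015526 , -0.00019261,  0.00151208,
       -0.00191215,  0.00039684]), 'joint_torque': array([ 8.43872222e-04, -5.27572632e+01, -1.26657967e+00, -1.53429186e+01,
       -5.25748206e-02,  6.59547601e-03,  1.80245788e-04]), 'tool_pos': array([0.18564235, 0.59616033, 0.23792572]), 'eef_rot': array([ 1.50279150e-01,  9.88643206e-01, -8.84856530e-04, -6.91530337e-05]), 'contact_force': array([-1.5021661 ,  1.46970533,  0.58749744]), 'moment': array([-0.03048603, -0.04082386,  0.01832569]), 'opening': 0.9988796983966901}
side [[560.57201527   0.         314.05785361]
 [  0.         560.57201527 239.52675384]
 [  0.           0.           1.        ]] [[ 0.49900402 -0.86636957 -0.01996867 -0.49775478]
 [-0.61376783 -0.33705777 -0.71391954  0.254411  ]
 [ 0.61178757  0.36850485 -0.69994296  0.68682668]
 [ 0.          0.          0.          1.        ]]
wide_bit [([291.9, 292.2], 0.66), ([317.3, 312.4], 0.6)]
small_bit [
[... 606 characters left out ...]
3)]
small_bit [([263.9, 282.2], 0.72)]
plug_cutter [([304.0, 290.4], 0.68)]
bevel_cutter [([335.9, 302.6], 0.6)]
storage_rail [([318.2, 318.2], 0.83), ([391.6, 217.6], 0.19)]
setup_block [([386.4, 215.0], 0.78)]
wrist [[417.49960711   0.         313.08715475]
 [  0.         417.49960711 235.88481753]
 [  0.           0.           1.        ]] [[ 2.97309607e-01  9.54781049e-01 -3.83054236e-04 -6.24949447e-01]
 [ 9.05873052e-01 -2.81953325e-01  3.16063818e-01 -4.38806879e-02]
 [ 3.01663740e-01 -9.43158078e-02 -9.48737854e-01  3.91411922e-01]
 [ 0.00000000e+00  0.00000000e+00  0.00000000e+00  1.00000000e+00]]
wide_bit []
small_bit []
plug_cutter []
bevel_cutter []
storage_rail []
setup_block []
```

View pics/top0.png

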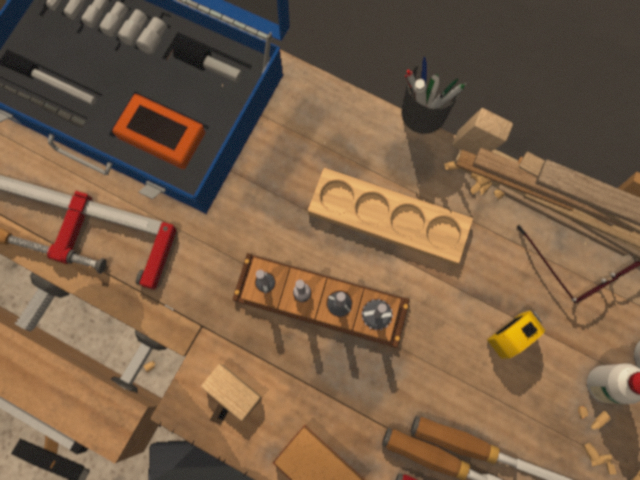

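View pics/side0.png

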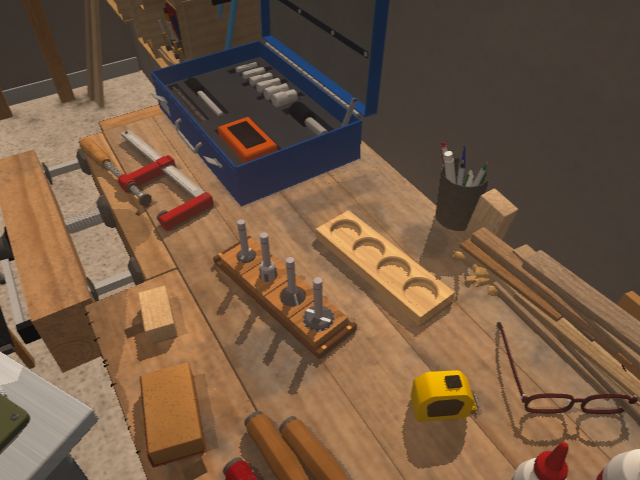

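```bash
python3 - <<'E'
import cv2
a=cv2.imread("pics/top0.png")[160:360,220:490];cv2.imwrite("pics/tc.png",cv2.resize(a,None,fx=2.96,fy=2.96,interpolation=cv2.INTER_CUBIC))
a=cv2.imread("pics/side0.png")[200:370,205:465];cv2.imwrite("pics/sc.png",cv2.resize(a,None,fx=3,fy=3,interpolation=cv2.INTER_CUBIC))
E
```

```text
(no output)
```

View pics/tc.png

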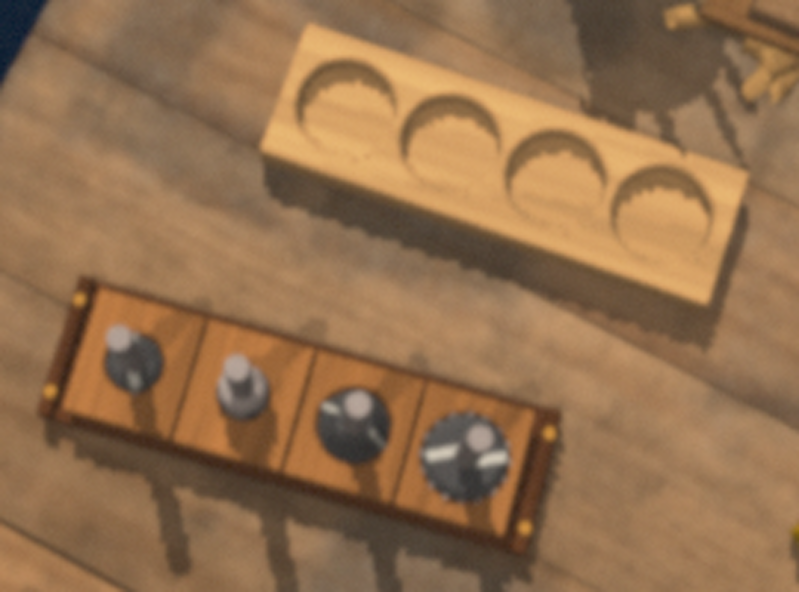

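View pics/sc.png

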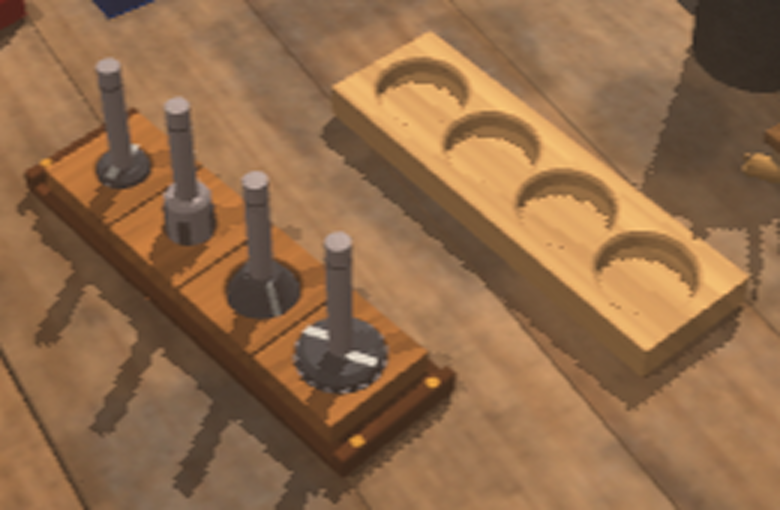

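```bash
cat > fit.py <<'E'
import numpy as np
from plant import *
from scipy.optimize import least_squares
C={c:snapshot(c) for c in("top","side")}
def proj(c,p):
    d=C[c];p=np.c_[p,np.ones(len(p))]@d["extrinsics"].T;q=p[:,:3]@d["intrinsics"].T;return q[:,:2]/q[:,2:]
def un(c,a):
    a=np.array(a,float);return (a+.5)/2.96-.5+[220,160] if c=="top" else (a+.5)/3-.5+[205,200]
tops={"top":[(118,338),(237,368),(358,405),(481,437)],"side":[(108,66),(177,104),(256,180),(338,241)]}
blk={"top":[(307,24),(262,152),(748,172),(708,305)],"side":[(430,32),(333,90),(748,278),(643,350)]}
Pr=np.array([[0,84,94],[0,28,106],[0,-28,98],[0,-84,102]])/1e3
Pb=np.array([[36,118,20],[-36,118,20],[36,-118,20],[-36,-118,20]])/1e3
def T(v,P):
    c,s=np.cos(v[2]),np.sin(v[2]);return np.c_[v[0]+c*P[:,0]-s*P[:,1],v[1]+s*P[:,0]+c*P[:,1],P[:,2]]
for n,P,m in(("rail",Pr,tops),("block",Pb,blk)):
    for cams in(("top",),("side",),("top","side")):
        r=least_squares(lambda v:np.concatenate([(proj(c,T(v,P))-un(c,m[c])).ravel() for c in cams]),[.5,-.2,-.2])
        print(n,cams,r.x.round(4),r.fun.round(1))
    Q=np.array([[0,84,0],[0,28,0],[0,-28,0],[0,-84,0]])/1e3
    print(T(r.x,Q).round(4).tolist())
E
python3 fit.py
```

```text
rail ('top',) [ 0.4265 -0.2705 -0.3073] [ 0.1  0.1 -0.1 -0.1  0.1 -0.2 -0.   0.2]
rail ('side',) [ 0.4277 -0.2705 -0.3099] [ 0.  -0.2  0.   0.3 -0.2 -0.1  0.2  0. ]
rail ('top', 'side') [ 0.427  -0.2706 -0.3082] [ 0.2 -0.2 -0.1 -0.4  0.1 -0.5  0.  -0.1 -0.3  0.1 -0.2  0.7 -0.4  0.2
  0.   0.4]
[[0.4524, -0.1905, 0.0], [0.4355, -0.2439, 0.0], [0.4185, -0.2972, 0.0], [0.4015, -0.3506, 0.0]]
block ('top',) [ 0.5488 -0.3779 -0.3716] [ 0.1  0.  -0.8 -0.1  0.5  0.1  0.1 -0.1]
block ('side',) [ 0.5501 -0.377  -0.3766] [ 0.  -0.3 -0.8 -1.1  0.1 -0.   0.5  0.9]
block ('top', 'side') [ 0.5492 -0.3775 -0.3736] [-0.  -0.3 -1.  -0.5  0.3 -0.  -0.2 -0.2 -0.1  0.2 -0.9 -0.5  0.3  0.3
  0.9  1.4]
[[0.5799, -0.2993, 0.0], [0.5595, -0.3515, 0.0], [0.539, -0.4036, 0.0], [0.5186, -0.4557, 0.0]]
```

```bash
cat > to.py <<'E'
import sys,numpy as np
from scipy.spatial.transform import Rotation as R
from plant import get_state
s=get_state();x,y,z,a=map(float,sys.argv[1:5])  # mm, a = jaw-axis world angle deg
M=R.from_quat(s["eef_rot"]).as_matrix()
d=np.array([x,y,z])-s["tool_pos"]*1e3
a=np.radians(a);Y=np.array([np.cos(a),np.sin(a),0]);
if Y@M[:,1]<0:Y=-Y
Z=np.array([0,0,-1.]);G=np.c_[np.cross(Y,Z),Y,Z]
w=np.degrees(R.from_matrix(M.T@G).as_rotvec())
t=M.T@d
n=int(np.ceil(max(np.linalg.norm(t)/41.5,np.linalg.norm(w)/7.1,1)))
print("tool d",t.round(1),"w",w.round(2),"n",n,"per",(t/n).round(1),(w/n).round(2),"| pos",(s["tool_pos"]*1e3).round(1),"t",round(s["clock"],2),"F",s["contact_force"].round(1),"op",round(s["opening"]*88.1,1),"q",s["q"].round(2))
E
python3 to.py 400 350 235 72.3;  python3 to.py 400 350 235 -17.7
```

```text
tool d [-277.9 -172.     3.7] w [ 0.   -0.    0.41] n 8 per [-34.7 -21.5   0.5] [ 0.   -0.    0.05] | pos [185.7 596.8 238.7] t 1.15 F [-0.9 -0.3  0.8] op 88.1 q [-1.24  0.69 -0.19  1.57  0.16  0.9  -0.22]
tool d [-277.9 -172.     3.7] w [  0.     0.   -89.59] n 13 per [-21.4 -13.2   0.3] [ 0.    0.   -6.89] | pos [185.7 596.8 238.7] t 1.15 F [-0.9 -0.3  0.8] op 88.1 q [-1.24  0.69 -0.19  1.57  0.16  0.9  -0.22]
```

```bash
python3 -m creep '[-35,-21,0,0,0,0,-35,-21,0,0,0,0,-35,-21,0,0,0,0,-35,-21,0,0,0,0,-35,-21,0,0,0,0]' 40 20; python3 -m creep '[-35,-21,0,0,0,0,-35,-21,0,0,0,0,-35,-21,0,0,0,0]'; python3 to.py 452.4 -190.5 180 72.3
```

```text
clock: 1.57
tool_pos: [0.3152, 0.4511, 0.2372]
eef_rot: [0.139, 0.99, 0.005, -0.004]
contact_force: [1.9, 1.3, 0.1]
opening: 0.648
clock: 1.82
tool_pos: [0.4005, 0.3589, 0.2362]
eef_rot: [0.139, 0.99, 0.006, -0.004]
contact_force: [1.2, 0.3, -0.1]
opening: 0.458
tool d [-201.2 -514.5   49.3] w [ 0.56 -0.52  1.76] n 14 per [-14.4 -36.8   3.5] [ 0.04 -0.04  0.13] | pos [400.5 358.9 236.2] t 1.82 F [ 1.2  0.3 -0.1] op 40.3 q [-0.65  0.58 -0.25  1.83  0.19  0.74  0.29]
```

```bash
python3 -m creep '[-14,-37,2,0,0,0.1,-14,-37,2,0,0,0.1,-14,-37,2,0,0,0.1,-14,-37,2,0,0,0.1,-14,-37,2,0,0,0.1]' >/dev/null; python3 -m creep '[-14,-37,2,0,0,0.1,-14,-37,2,0,0,0.1,-14,-37,2,0,0,0.1,-14,-37,2,0,0,0.1,-14,-37,2,0,0,0.1]' ; python3 to.py 452.4 -190.5 150 72.3
```

```text
clock: 2.65
tool_pos: [0.4375, -0.0517, 0.2109]
eef_rot: [0.15, 0.989, 0.01, 0.003]
contact_force: [0.6, -1.0, 0.4]
opening: 0.451
tool d [ -55.2 -129.4   58.5] w [1.18 0.17 0.46] n 4 per [-13.8 -32.3  14.6] [0.3  0.04 0.11] | pos [437.5 -51.7 210.9] t 2.65 F [ 0.6 -1.   0.4] op 39.7 q [ 0.23  0.51 -0.31  2.13  0.27  0.52  1.  ]
```

```bash
python3 -m creep '[-14,-32,15,0.3,0,0.1,-14,-32,15,0.3,0,0.1,-14,-32,15,0.3,0,0.1,-14,-32,15,0.3,0,0.1]' >/dev/null; python3 to.py 452.4 -190.5 150 72.3;python3 - <<'E'
from plant import *
import cv2
for c in("top","side"):
    d=snapshot(c);cv2.imwrite(f"pics/{c}1.png",d["color"][:,:,::-1])
E
```

```text
tool d [5.4 8.3 0.5] w [-0.05  0.71 -0.21] n 1 per [5.4 8.3 0.5] [-0.05  0.71 -0.21] | pos [ 455.  -200.1  150.6] t 2.98 F [1.  1.1 0.6] op 40.2 q [ 0.48  0.67 -0.26  2.04  0.37  0.46  1.2 ]
```

View pics/side1.png

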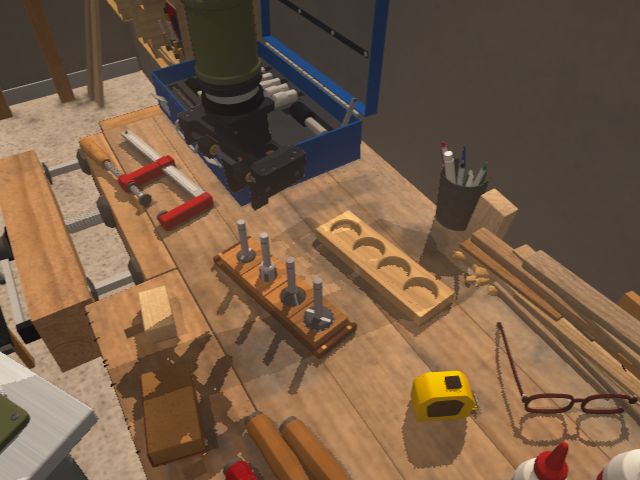

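```bash
python3 to.py 452.4 -190.5 150 72.3; python3 - <<'E'
from plant import *
import cv2,numpy as np
p=np.r_[get_state()["tool_pos"],1]
out=[]
for c in("top","side"):
    d=snapshot(c);q=d["intrinsics"]@(d["extrinsics"]@p)[:3];q=q[:2]/q[2];print(q)
    im=d["color"][:,:,::-1].copy();u,v=q.astype(int);cv2.circle(im,(u,v),2,(0,255,0),-1)
    out.append(cv2.resize(im[v-100:v+100,u-100:u+100],(400,400),interpolation=cv2.INTER_CUBIC))
cv2.imwrite("pics/z1.png",np.hstack(out))
E
```

```text
tool d [ 5.5 13.3 -1. ] w [-0.26  0.57 -0.78] n 1 per [ 5.5 13.3 -1. ] [-0.26  0.57 -0.78] | pos [ 453.4 -204.9  149.1] t 3.08 F [-0.5  0.9 -0.2] op 39.7 q [ 0.49  0.67 -0.25  2.04  0.37  0.46  1.2 ]
[266.57002932 264.90368706]
[244.75500392 195.73830326]
```

View pics/z1.png

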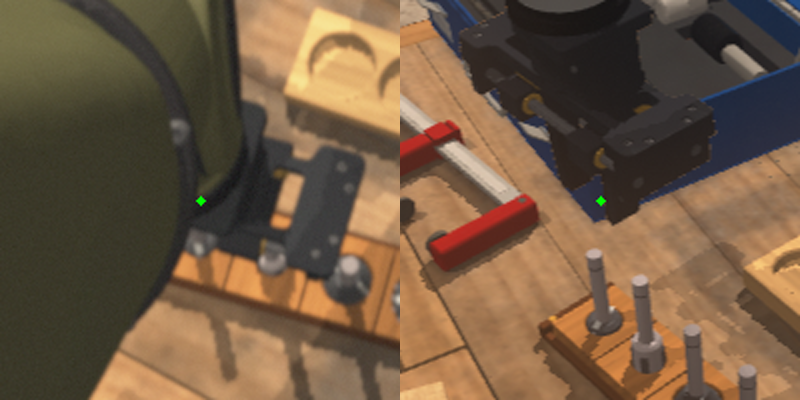

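```bash
python3 -m creep '[5.5,13.3,0,-0.2,0.5,-0.7,0,0,0,0,0,0]' >/dev/null; python3 to.py 452.4 -190.5 60 72.3
```

```text
tool d [ -1.2 -10.3  91.3] w [0.31 0.12 0.59] n 3 per [-0.4 -3.4 30.4] [0.1  0.04 0.2 ] | pos [ 453.9 -180.7  151.4] t 3.35 F [-0.  -0.5  0.2] op 39.9 q [ 0.46  0.67 -0.27  2.05  0.36  0.46  1.19]
```

```bash
python3 -m creep '[-0.5,-5,8,0.3,0.1,0.4,0,-3,8,0,0,0,0,0,0,0,0,0]' >/dev/null; python3 to.py 452.4 -190.5 60 72.3;python3 -m creep '[0,0,0,0,0,0]' >/dev/null; python3 to.py 452.4 -190.5 60 72.3
```

```text
tool d [-0.5 -6.3 75.8] w [0.08 0.17 0.68] n 2 per [-0.3 -3.2 37.9] [0.04 0.08 0.34] | pos [ 453.5 -184.3  135.8] t 3.6 F [-0.2 -0.4  0.5] op 39.9 q [ 0.44  0.69 -0.24  2.06  0.38  0.42  1.18]
tool d [-0.8 -6.8 75.4] w [0.08 0.13 0.74] n 2 per [-0.4 -3.4 37.7] [0.04 0.06 0.37] | pos [ 453.4 -183.8  135.4] t 3.68 F [-0.6  1.  -0.2] op 40.2 q [ 0.44  0.69 -0.24  2.06  0.38  0.42  1.18]
```

```bash
python3 -m creep '[-0.8,-7,10,0,0.1,0.7,0,0,10,0,0,0,0,0,0,0,0,0]' >/dev/null; python3 to.py 452.4 -190.5 60 72.3
```

```text
tool d [ 0.4  1.  54. ] w [ 0.05  0.08 -0.02] n 2 per [ 0.2  0.5 27. ] [ 0.03  0.04 -0.01] | pos [ 452.3 -191.6  114. ] t 3.93 F [-0.6 -0.4  0.3] op 40.0 q [ 0.44  0.73 -0.21  2.07  0.4   0.37  1.17]
```

```bash
python3 -m creep '[0.2,0.5,18,0,0,0,0.2,0.5,18,0,0,0,0,0,18,0,0,0,0,0,0,0,0,0]' ; python3 to.py 452.4 -190.5 60 72.3
```

```text
clock: 4.27
tool_pos: [0.453, -0.1934, 0.0581]
eef_rot: [0.156, 0.988, -0.001, 0.002]
contact_force: [-0.1, -0.2, 0.5]
opening: 0.453
tool d [ 1.4  2.6 -1.9] w [-0.02  0.23 -0.26] n 1 per [ 1.4  2.6 -1.9] [-0.02  0.23 -0.26] | pos [ 453.  -193.4   58.1] t 4.27 F [-0.1 -0.2  0.5] op 39.9 q [ 0.39  0.84 -0.13  2.09  0.45  0.23  1.12]
```

```bash
cat > zz.py <<'E'
from plant import *
import cv2,numpy as np,sys
p=np.r_[get_state()["tool_pos"],1]
out=[]
for c in("wrist","side"):
    d=snapshot(c);im=d["color"][:,:,::-1].copy()
    if c=="side":
        q=d["intrinsics"]@(d["extrinsics"]@p)[:3];q=q[:2]/q[2]
        u,v=q.astype(int);im=im[v-100:v+100,u-100:u+100]
        im=cv2.resize(im,(400,400),interpolation=cv2.INTER_CUBIC)
    else: im=cv2.resize(im,(400,300)); im=cv2.copyMakeBorder(im,0,100,0,0,cv2.BORDER_CONSTANT)
    out.append(im)
cv2.imwrite(sys.argv[1],np.hstack(out))
E
python3 zz.py pics/z2.png
```

```text
(no output)
```

View pics/z2.png

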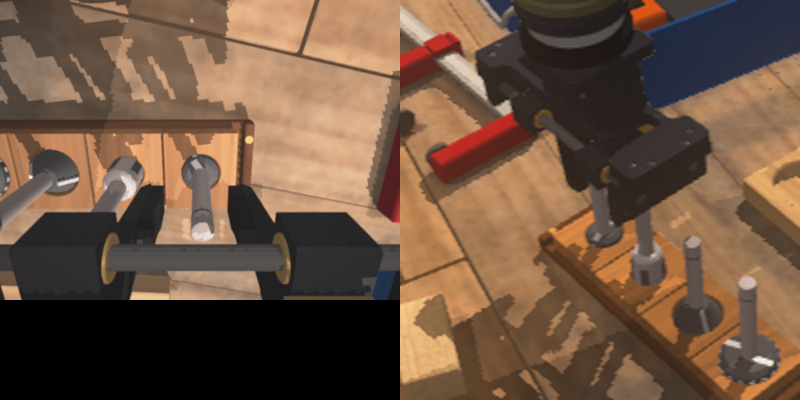

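```bash
python3 -m creep '[1.4,2.6,0,0,0.2,-0.2,0,0,0,0,0,0,0,0,0,0,0,0,0,0,0,0,0,0,0,0,0,0,0,0]' 6 30; python3 -m creep '[0,0,0,0,0,0,0,0,0,0,0,0]'; python3 to.py 452.4 -190.5 60 72.3; python3 zz.py pics/z3.png
```

```text
clock: 4.78
tool_pos: [0.4552, -0.1916, 0.0639]
eef_rot: [0.155, 0.988, -0.001, 0.004]
contact_force: [0.5, 0.5, -1.5]
opening: 0.127
clock: 4.95
tool_pos: [0.4554, -0.1918, 0.0645]
eef_rot: [0.155, 0.988, -0.001, 0.005]
contact_force: [0.5, -0.2, -1.4]
opening: 0.125
tool d [3.3 0.3 4.5] w [-0.01  0.56 -0.13] n 1 per [3.3 0.3 4.5] [-0.01  0.56 -0.13] | pos [ 455.4 -191.8   64.5] t 4.95 F [ 0.5 -0.2 -1.4] op 11.0 q [ 0.39  0.83 -0.14  2.09  0.44  0.24  1.12]
```

View pics/z3.png

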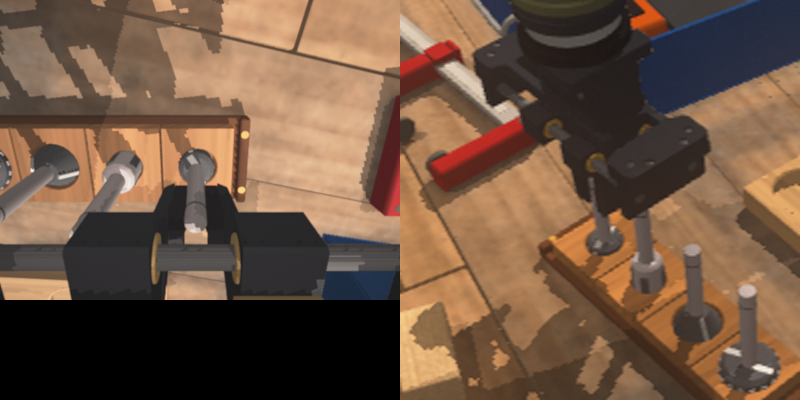

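```bash
python3 -m creep '[0,0,-10,0,0.3,0,0,0,-25,0,0.3,0,0,0,-35,0,0,0,0,0,-35,0,0,0,0,0,-15,0,0,0]' ; python3 to.py 521 -457 180 68.6; python3 zz.py pics/z4.png
```

```text
clock: 5.47
tool_pos: [0.452, -0.1901, 0.1843]
eef_rot: [0.154, 0.988, 0.001, -0.007]
contact_force: [-0.6, -0.2, -1.7]
opening: 0.126
tool d [-147.  -233.2    2.3] w [-0.05 -0.84  3.69] n 7 per [-21.  -33.3   0.3] [-0.01 -0.12  0.53] | pos [ 452.  -190.1  184.3] t 5.47 F [-0.6 -0.2 -1.7] op 11.1 q [ 0.5   0.62 -0.32  2.    0.33  0.58  1.22]
```

View pics/z4.png

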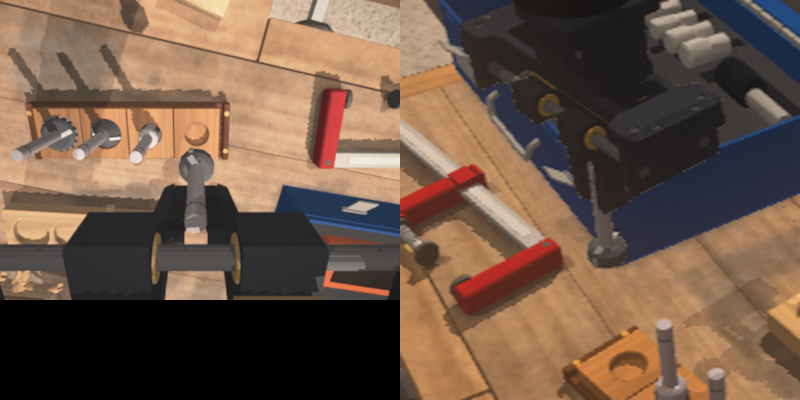

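```bash
python3 -m creep '[-10,-15,0,0,-0.2,0.5,-20,-32,0,0,-0.2,0.5,-22,-35,0,0,-0.2,0.5,-22,-35,0,0,-0.2,0.5,-22,-35,0,0,0,0.5]' ; python3 to.py 521 -457 165 68.6
```

```text
clock: 5.98
tool_pos: [0.4936, -0.3576, 0.1777]
eef_rot: [0.166, 0.986, 0.004, -0.005]
contact_force: [1.6, -0.2, -1.4]
opening: 0.125
tool d [-58.6 -84.9  11.6] w [ 0.33 -0.63  2.24] n 3 per [-19.5 -28.3   3.9] [ 0.11 -0.21  0.75] | pos [ 493.6 -357.6  177.7] t 5.98 F [ 1.6 -0.2 -1.4] op 11.0 q [ 0.75  0.76 -0.35  1.66  0.33  0.79  1.49]
```

```bash
python3 -m creep '[-20,-29,3,0,-0.2,0.6,-16,-20,3,0,-0.2,0.6,-8,-10,2,0,-0.2,0.5,-3,-4,0,0,0,0,0,0,0,0,0,0]' ; python3 to.py 521 -457 160 68.6
```

```text
clock: 6.4
tool_pos: [0.5103, -0.4475, 0.157]
eef_rot: [0.188, 0.982, 0.001, -0.005]
contact_force: [-0.4, 0.2, -0.5]
opening: 0.123
tool d [-13.4  -4.9  -3.1] w [-0.03 -0.61 -0.33] n 1 per [-13.4  -4.9  -3.1] [-0.03 -0.61 -0.33] | pos [ 510.3 -447.5  157. ] t 6.4 F [-0.4  0.2 -0.5] op 10.8 q [ 0.82  0.87 -0.33  1.44  0.33  0.89  1.58]
```

```bash
python3 -m creep '[-7,-3,8,0,-0.5,-0.3,-6,-2,12,0,0,0,0,0,15,0,0,0,0,0,12,0,0,0,0,0,0,0,0,0]' ; python3 to.py 521 -457 95 68.6
```

```text
clock: 6.82
tool_pos: [0.5213, -0.4506, 0.103]
eef_rot: [0.182, 0.983, 0.003, -0.003]
contact_force: [-0.7, 0.4, -1.3]
opening: 0.123
tool d [-2.  -6.1  8. ] w [ 0.22 -0.42  0.45] n 1 per [-2.  -6.1  8. ] [ 0.22 -0.42  0.45] | pos [ 521.3 -450.6  103. ] t 6.82 F [-0.7  0.4 -1.3] op 10.9 q [ 0.8   0.95 -0.32  1.44  0.35  0.82  1.57]
```

```bash
python3 -m creep '[-2,-6,6,0.2,-0.4,0.4,0,0,0.5,0,0,0]' ; python3 to.py 521 -457 95 68.6; python3 zz.py pics/z5.png; python3 - <<'E'
from plant import *
import cv2,numpy as np
s=get_state();d=snapshot("side");im=d["color"][:,:,::-1].copy()
def P(x):
    q=d["intrinsics"]@(d["extrinsics"]@np.r_[x,1])[:3];return q[:2]/q[2]
t=s["tool_pos"];print(t)
b=P(t-[0,0,.050]);u,v=b.astype(int)-[60,45]
im=cv2.resize(im[v:v+80,u:u+120],None,fx=6,fy=6,interpolation=cv2.INTER_CUBIC)
def mk(p,c):cv2.circle(im,tuple(int(a) for a in ((P(p)-[u,v])*6)),4,c,-1)
w=np.array([.5186,-.4557,.02])
for k in np.arange(0,6.28,.26): mk(w+[.025*np.cos(k),.025*np.sin(k),0],(0,255,0))
for k in np.arange(0,6.28,.26): mk(np.r_[t[:2]-[.0026,-.001],t[2]-.0475]+[.014*np.cos(k),.014*np.sin(k),0],(0,0,255))
cv2.imwrite("pics/z5b.png",im)
E
```

```text
clock: 6.98
tool_pos: [0.5214, -0.4552, 0.0948]
eef_rot: [0.184, 0.983, 0.001, -0.001]
contact_force: [-0.8, -0.1, -0.5]
opening: 0.129
tool d [-0.3 -1.8 -0.2] w [ 0.08 -0.11  0.19] n 1 per [-0.3 -1.8 -0.2] [ 0.08 -0.11  0.19] | pos [ 521.4 -455.2   94.8] t 6.98 F [-0.8 -0.1 -0.5] op 11.4 q [ 0.81  0.96 -0.31  1.44  0.36  0.8   1.57]
[ 0.52284897 -0.45454799  0.09639453]
```

View pics/z5.png

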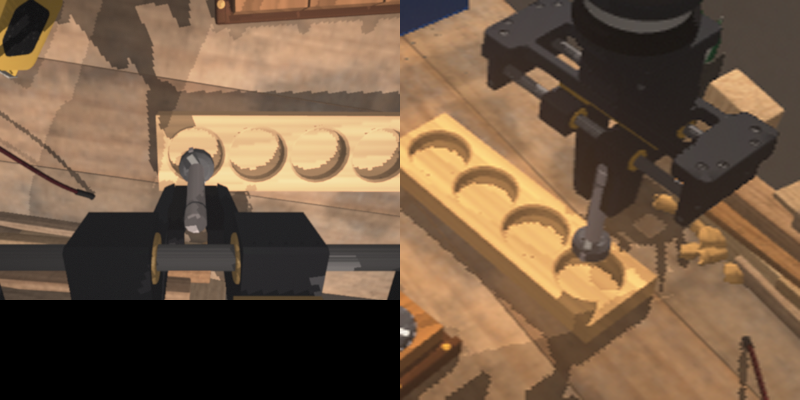

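View pics/z5b.png

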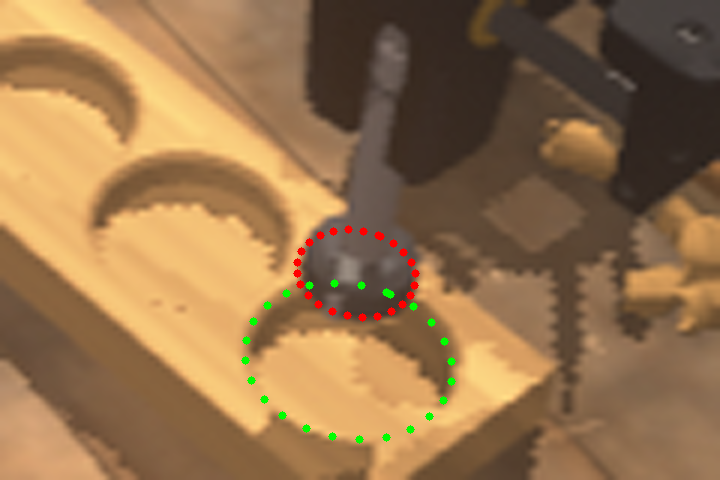

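```bash
cat > tilt.py <<'E'
import numpy as np,sys
from scipy.optimize import least_squares
from scipy.spatial.transform import Rotation as R
from plant import *
# args: length_mm, top px u v, bottom-centre px u v (full image side cam)
L=float(sys.argv[1])/1e3;obs=np.array(list(map(float,sys.argv[2:6])))
d=snapshot("side");s=get_state();M=R.from_quat(s["eef_rot"]).as_matrix();t=s["tool_pos"]
def P(x):
    q=d["intrinsics"]@(d["extrinsics"]@np.r_[x,1])[:3];return q[:2]/q[2]
def pts(v):
    a,h,th=v  # a: tool-x offset at the grasp pt; h: bottom below TCP along axis; th tilt about tool y (top toward +tool x)
    ax=-M[:,2]*np.cos(th)+M[:,0]*np.sin(th)
    g=t-M[:,2]*.019+M[:,0]*a; bot=g-ax*(h+.019); return bot+ax*L,bot
r=least_squares(lambda v:np.r_[P(pts(v)[0]),P(pts(v)[1])]-obs,[0,.045,0])
print("a,h mm",(r.x[:2]*1e3).round(1),"tilt deg",np.degrees(r.x[2]).round(1),"res",r.fun.round(2),"bot",(pts(r.x)[1]*1e3).round(1),"tcp",(t*1e3).round(1))
E
python3 - <<'E'
from plant import *
import numpy as np
d=snapshot("side")
t=np.array([ 0.52284897,-0.45454799,0.09639453])
q=d["intrinsics"]@(d["extrinsics"]@np.r_[t-[0,0,.05],1])[:3];b=q[:2]/q[2];u,v=b.astype(int)-[60,45];print(u,v)
for p in((391,40),(357,274)):print((p[0]+.5)/6-.5+u,(p[1]+.5)/6-.5+v)
E
```

```text
362 231
426.75 237.25
421.0833333333333 276.25
```

```bash
python3 tilt.py 80 426.75 237.25 421.1 276.25
```

```text
a,h mm [ 6.3 47.1] tilt deg 1.8 res [-0.05 -0.07  0.06  0.09] bot [ 519.3 -453.5   50.2] tcp [ 523.2 -455.1   97.3]
```

```bash
python3 -m creep '[0,-2,12,0,0,0,0,0,10,0,0,0,0,0,5,0,0,0,0,0,1,0,0,0]' ; python3 to.py 522.5 -457 57 68.6
```

```text
clock: 7.57
tool_pos: [0.5232, -0.4582, 0.0685]
eef_rot: [0.184, 0.983, -0.0, 0.003]
contact_force: [-0.2, 0.1, -1.3]
opening: 0.124
tool d [ 1.1  0.8 11.5] w [0.03 0.3  0.19] n 1 per [ 1.1  0.8 11.5] [0.03 0.3  0.19] | pos [ 523.2 -458.2   68.5] t 7.57 F [-0.2  0.1 -1.3] op 11.0 q [ 0.8   1.   -0.3   1.44  0.37  0.75  1.56]
```

```bash
python3 -m creep '[1,0.8,5,0,0.3,0,0,0,2.5,0,0,0,0,0,1,0,0,0]' ; python3 -m creep '[0.3,0,1.5,0,0,0,0.3,0,1.5,0,0,0]';python3 to.py 522.5 -457 57 68.6
```

```text
clock: 7.82
tool_pos: [0.5227, -0.457, 0.0596]
eef_rot: [0.184, 0.983, 0.0, -0.0]
contact_force: [-3.0, 1.1, 16.6]
opening: 0.122
clock: 7.98
tool_pos: [0.5232, -0.4572, 0.0598]
eef_rot: [0.184, 0.983, -0.0, 0.001]
contact_force: [-2.9, 1.2, 8.2]
opening: 0.122
tool d [ 0.7 -0.1  2.8] w [-0.02  0.08  0.16] n 1 per [ 0.7 -0.1  2.8] [-0.02  0.08  0.16] | pos [ 523.2 -457.2   59.8] t 7.98 F [-2.9  1.2  8.2] op 10.8 q [ 0.8   1.01 -0.3   1.44  0.38  0.74  1.55]
```

```bash
python3 -m creep '[0.2,0,0.5,0,0,0,0.2,0,0.5,0,0,0]' 11 3;  python3 -m creep '[0.2,0,0.3,0,0,0,0.2,0,0.3,0,0,0,0,0,0.3,0,0,0,0,0,0.3,0,0,0]' 36;python3 to.py 522.5 -457 57 68.6; python3 zz.py pics/z6.png
```

```text
clock: 8.15
tool_pos: [0.5236, -0.4572, 0.0598]
eef_rot: [0.184, 0.983, -0.001, 0.002]
contact_force: [-1.1, -0.2, 0.4]
opening: 0.134
clock: 8.48
tool_pos: [0.5236, -0.4572, 0.0583]
eef_rot: [0.184, 0.983, -0.001, 0.002]
contact_force: [-0.8, 0.2, -0.1]
opening: 0.397
tool d [ 1.2 -0.2  1.3] w [-0.05  0.24  0.18] n 1 per [ 1.2 -0.2  1.3] [-0.05  0.24  0.18] | pos [ 523.6 -457.2   58.3] t 8.48 F [-0.8  0.2 -0.1] op 35.0 q [ 0.8   1.01 -0.3   1.45  0.38  0.74  1.55]
```

View pics/z6.png

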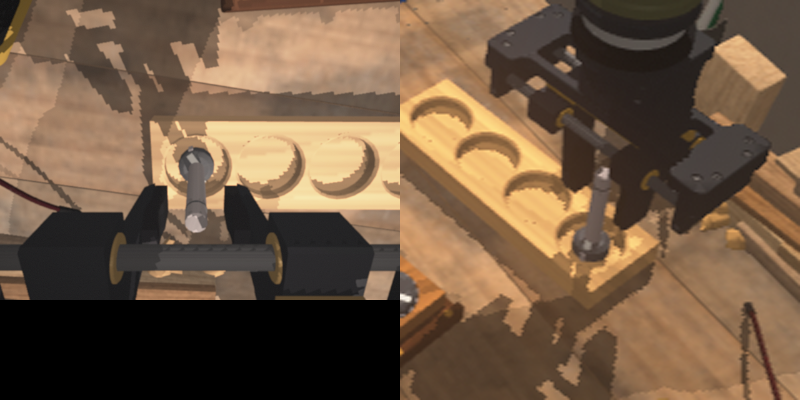

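```bash
python3 -m creep '[0,0,-15,0,0,0,0,0,-30,0,0,0,0,0,-38,0,0,0,0,0,-30,0,0,0,0,0,-5,0,0,0]' 36 ;python3 to.py 435.5 -243.9 160 72.3
```

```text
clock: 9.0
tool_pos: [0.5216, -0.4554, 0.1806]
eef_rot: [0.184, 0.983, 0.001, -0.001]
contact_force: [-0.1, -0.5, -0.0]
opening: 0.405
tool d [156.7 166.1  21.4] w [ 0.1  -0.17 -3.48] n 6 per [26.1 27.7  3.6] [ 0.02 -0.03 -0.58] | pos [ 521.6 -455.4  180.6] t 9.0 F [-0.1 -0.5 -0. ] op 35.7 q [ 0.82  0.86 -0.34  1.38  0.32  0.95  1.6 ]
```

```bash
python3 -m creep '[26,28,2,0,0,-0.6,26,28,2,0,0,-0.6,26,28,2,0,0,-0.6,26,28,2,0,0,-0.6,26,28,2,0,0,-0.6]' >/dev/null;python3 -m creep '[15,15,2,0,0,-0.6,5,5,2,0,0,0,0,0,0,0,0,0]' ;python3 to.py 435.5 -243.9 160 72.3
```

```text
clock: 9.67
tool_pos: [0.4335, -0.2499, 0.1741]
eef_rot: [0.153, 0.988, -0.004, 0.007]
contact_force: [0.2, 0.3, 0.0]
opening: 0.411
tool d [ 0.2  6.4 14.1] w [-0.27  0.91  0.07] n 1 per [ 0.2  6.4 14.1] [-0.27  0.91  0.07] | pos [ 433.5 -249.9  174.1] t 9.67 F [0.2 0.3 0. ] op 36.2 q [ 0.62  0.64 -0.31  2.01  0.37  0.53  1.31]
```

```bash
python3 -m creep '[0,6,8,-0.2,0.9,0,0,0,12,0,0,0,0,0,12,0,0,0,0,0,0,0,0,0]' >/dev/null ;python3 to.py 434 -243.9 62 72.3
```

```text
tool d [ 6.1  0.6 80. ] w [-0.11  0.27 -0.04] n 2 per [ 3.1  0.3 40. ] [-0.06  0.13 -0.02] | pos [ 439.3 -246.1  142.1] t 10.0 F [-0.6  0.2 -0.5] op 36.0 q [ 0.59  0.7  -0.28  2.02  0.4   0.47  1.28]
```

```bash
python3 -m creep '[5,0.6,8,0,0.3,0,1,0,12,0,0,0,0,0,1,0,0,0]' >/dev/null ;python3 to.py 434 -243.9 62 72.3
```

```text
tool d [ 2.3  1.3 57.7] w [-0.13  0.07 -0.21] n 2 per [ 1.1  0.7 28.9] [-0.07  0.04 -0.11] | pos [ 435.7 -245.7  119.8] t 10.25 F [-0.3 -0.  -0.5] op 35.7 q [ 0.57  0.73 -0.24  2.04  0.42  0.41  1.26]
```

```bash
python3 -m creep '[1,0.7,12,0,0.1,-0.1,1,0.7,15,0,0,0,0.5,0,16,0,0,0,0.5,0,6,0,0,0,0.3,0,0.5,0,0,0]' >/dev/null ;python3 to.py 434 -243.9 62 72.3
```

```text
tool d [1.6 1.7 7.2] w [-0.2   0.15 -0.31] n 1 per [1.6 1.7 7.2] [-0.2   0.15 -0.31] | pos [ 434.9 -246.    69.2] t 10.67 F [-0.8  0.2  0.3] op 36.2 q [ 0.52  0.82 -0.17  2.07  0.47  0.28  1.22]
```

```bash
python3 -m creep '[1,1.7,5,-0.2,0.1,-0.3,0.5,0,1,0,0,0,0.5,0,0.8,0,0,0,0.5,0,0.8,0,0,0]' 6 30 ;python3 -m creep '[0.5,0,0.6,0,0.1,0,0.5,0,0.6,0,0.1,0]';python3 to.py 434 -243.9 62 72.3; python3 zz.py pics/z7.png
```

```text
clock: 11.0
tool_pos: [0.4342, -0.2442, 0.0627]
eef_rot: [0.154, 0.988, -0.0, 0.002]
contact_force: [1.1, 2.1, -0.1]
opening: 0.132
clock: 11.17
tool_pos: [0.4344, -0.2439, 0.0626]
eef_rot: [0.154, 0.988, 0.0, 0.001]
contact_force: [0.2, 0.9, 3.9]
opening: 0.127
tool d [ 0.3 -0.2  0.6] w [ 0.03  0.15 -0.01] n 1 per [ 0.3 -0.2  0.6] [ 0.03  0.15 -0.01] | pos [ 434.4 -243.9   62.6] t 11.17 F [0.2 0.9 3.9] op 11.2 q [ 0.52  0.84 -0.16  2.07  0.47  0.26  1.21]
```

View pics/z7.png

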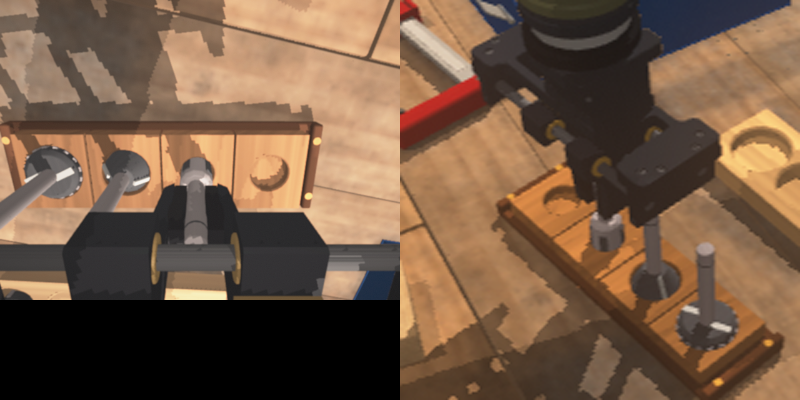

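```bash
python3 -m creep '[0,0,-10,0,0,0,0,0,-25,0,0,0,0,0,-35,0,0,0,0,0,-35,0,0,0,0,0,-15,0,0,0]' ; python3 to.py 538 -403.6 180 68.6
```

```text
clock: 11.68
tool_pos: [0.4302, -0.2424, 0.1825]
eef_rot: [0.153, 0.988, 0.001, -0.006]
contact_force: [0.6, -1.1, -0.8]
opening: 0.127
tool d [-151.6 -121.     0.6] w [ 0.02 -0.66  3.76] n 5 per [-30.3 -24.2   0.1] [ 0.   -0.13  0.75] | pos [ 430.2 -242.4  182.5] t 11.68 F [ 0.6 -1.1 -0.8] op 11.2 q [ 0.63  0.63 -0.34  2.    0.36  0.59  1.31]
```

```bash
python3 -m creep '[-14,-11,0,0,-0.2,0.6,-28,-22,0,0,-0.2,0.6,-30,-24,0,0,-0.2,0.6,-30,-24,1,0,-0.2,0.6,-26,-20,1,0,0,0.6]' >/dev/null; python3 -m creep '[-14,-11,1,0,0,0.6,-6,-5,1,0,0,0,0,0,0,0,0,0]'; python3 to.py 538 -403.6 160 68.6
```

```text
clock: 12.35
tool_pos: [0.5301, -0.4091, 0.1806]
eef_rot: [0.186, 0.983, -0.001, -0.0]
contact_force: [-0.4, 0.6, -1.7]
opening: 0.125
tool d [-5.4  8.1 20.6] w [-0.16 -0.02 -0.  ] n 1 per [-5.4  8.1 20.6] [-0.16 -0.02 -0.  ] | pos [ 530.1 -409.1  180.6] t 12.35 F [-0.4  0.6 -1.7] op 11.1 q [ 0.76  0.83 -0.35  1.47  0.33  0.9   1.51]
```

```bash
python3 -m creep '[-3,5,12,0,0,0,-2,3,15,0,0,0,0,0,15,0,0,0,0,0,15,0,0,0,0,0,2,0,0,0]' >/dev/null;python3 to.py 538 -403.6 85 68.6
```

```text
tool d [-5.  -4.4 30.8] w [-0.   -0.42  0.13] n 1 per [-5.  -4.4 30.8] [-0.   -0.42  0.13] | pos [ 535.1 -397.8  115.8] t 12.77 F [-0.6 -0.4 -1. ] op 11.1 q [ 0.73  0.91 -0.32  1.51  0.36  0.79  1.47]
```

```bash
python3 -m creep '[-4,-4,10,0,-0.4,0,-1,0,10,0,0,0,0,0,8,0,0,0,0,0,1,0,0,0]' >/dev/null;python3 to.py 538 -403.6 72 68.6; python3 zz.py pics/z8.png
```

```text
tool d [-1.5 -3.3 11.3] w [ 0.11 -0.19  0.34] n 1 per [-1.5 -3.3 11.3] [ 0.11 -0.19  0.34] | pos [ 537.8 -400.    83.3] t 13.1 F [ 0.3 -1.1 -1.6] op 10.9 q [ 0.73  0.95 -0.31  1.52  0.38  0.73  1.46]
```

View pics/z8.png

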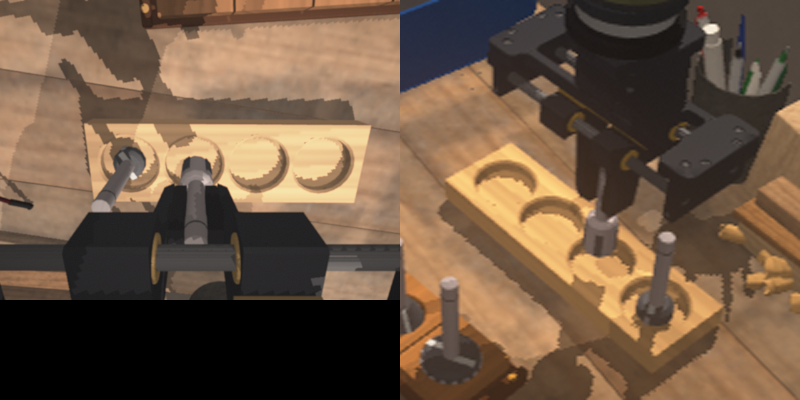

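```bash
python3 -m creep '[-1,-3,8,0,-0.2,0.3,0,0,8,0,0,0,0,0,4,0,0,0,0,0,2,0,0,0]';python3 to.py 538 -403.6 58.6 68.6
```

```text
clock: 13.53
tool_pos: [0.54, -0.4052, 0.0631]
eef_rot: [0.186, 0.983, -0.0, 0.004]
contact_force: [-0.7, -1.3, -1.6]
opening: 0.127
tool d [2.5 0.8 4.5] w [ 0.03  0.42 -0.06] n 1 per [2.5 0.8 4.5] [ 0.03  0.42 -0.06] | pos [ 540.  -405.2   63.1] t 13.53 F [-0.7 -1.3 -1.6] op 11.2 q [ 0.73  0.98 -0.3   1.52  0.39  0.69  1.45]
```

```bash
python3 -m creep '[1.5,0.5,2.5,0,0.4,0,0.3,0,2,0,0,0,0,0,1.5,0,0,0]';python3 to.py 538 -403.6 58.6 68.6
```

```text
clock: 13.78
tool_pos: [0.5388, -0.4043, 0.0586]
eef_rot: [0.186, 0.982, 0.0, 0.0]
contact_force: [-4.7, 2.5, 16.8]
opening: 0.125
tool d [ 1.   0.3 -0. ] w [ 0.01  0.02 -0.09] n 1 per [ 1.   0.3 -0. ] [ 0.01  0.02 -0.09] | pos [ 538.8 -404.3   58.6] t 13.78 F [-4.7  2.5 16.8] op 11.0 q [ 0.73  0.99 -0.29  1.52  0.39  0.69  1.45]
```

```bash
python3 -m creep '[0.2,0,0.5,0,0,0,0.2,0,0.5,0,0,0]' 11 3;  python3 -m creep '[0.2,0,0.3,0,0,0,0.2,0,0.3,0,0,0,0,0,0.3,0,0,0,0,0,0.3,0,0,0]' 36; python3 zz.py pics/z9.png
```

```text
clock: 13.95
tool_pos: [0.5392, -0.4042, 0.0586]
eef_rot: [0.186, 0.982, -0.0, 0.001]
contact_force: [-0.6, 0.1, -1.8]
opening: 0.134
clock: 14.28
tool_pos: [0.5394, -0.4043, 0.0576]
eef_rot: [0.186, 0.982, -0.0, 0.002]
contact_force: [1.3, -0.8, 0.5]
opening: 0.399
```

View pics/z9.png

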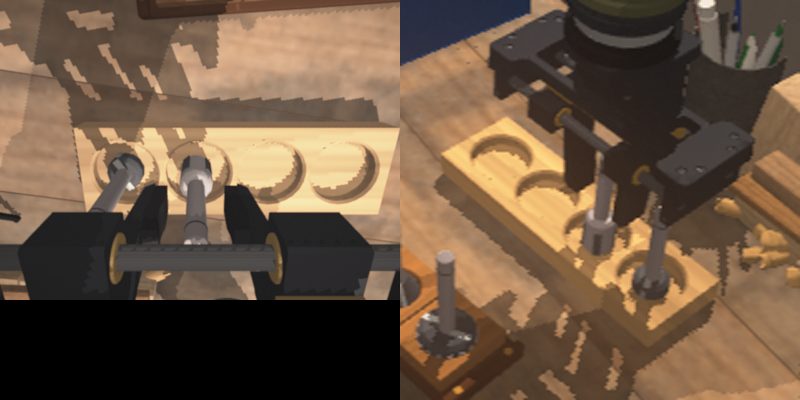

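Plug cutter stands in its well. On to the bevel cutter at (418.5, -297.2).

```bash
python3 -m creep '[0,0,-15,0,0,0,0,0,-30,0,0,0,0,0,-38,0,0,0,0,0,-30,0,0,0,0,0,-5,0,0,0]' 36 ;python3 to.py 417.5 -297.2 170 72.3
```

```text
clock: 14.8
tool_pos: [0.5374, -0.4027, 0.1802]
eef_rot: [0.186, 0.983, 0.001, -0.002]
contact_force: [0.1, -1.3, 0.7]
opening: 0.407
tool d [150.1  54.4  10.8] w [ 0.1  -0.2  -3.72] n 4 per [37.5 13.6  2.7] [ 0.03 -0.05 -0.93] | pos [ 537.4 -402.7  180.2] t 14.8 F [ 0.1 -1.3  0.7] op 35.8 q [ 0.75  0.83 -0.35  1.46  0.32  0.91  1.5 ]
```

```bash
python3 -m creep '[32,12,1,0,0,-0.8,32,12,1,0,0,-0.8,32,12,1,0,0,-0.8,32,12,1,0,0,-0.8,14,5,1,0,0,-0.4]' >/dev/null;python3 -m creep '[5,1,2,0,0,0,0,0,2,0,0,0,0,0,0,0,0,0]' ;python3 to.py 417.5 -297.2 150 72.3
```

```text
clock: 15.47
tool_pos: [0.4153, -0.2994, 0.1794]
eef_rot: [0.154, 0.988, -0.003, 0.006]
contact_force: [0.6, 0.6, 0.1]
opening: 0.408
tool d [-1.1  2.8 29.4] w [-0.18  0.73 -0.02] n 1 per [-1.1  2.8 29.4] [-0.18  0.73 -0.02] | pos [ 415.3 -299.4  179.4] t 15.47 F [0.6 0.6 0.1] op 35.9 q [ 0.75  0.64 -0.34  1.97  0.38  0.58  1.41]
```

```bash
python3 -m creep '[0,3,10,-0.2,0.7,0,0,0,15,0,0,0,0,0,12,0,0,0,0,0,1,0,0,0]' >/dev/null ;python3 to.py 417.5 -297.2 62 72.3
```

```text
tool d [ 4.5  0.3 77.9] w [-0.    0.36 -0.11] n 2 per [ 2.2  0.2 39. ] [-0.    0.18 -0.06] | pos [ 421.2 -298.7  140. ] t 15.8 F [-0.6 -0.5  0.2] op 35.9 q [ 0.71  0.71 -0.3   1.98  0.42  0.5   1.37]
```

```bash
python3 -m creep '[4,0.5,10,0,0.3,0,1,0,12,0,0,0,0,0,1,0,0,0]' >/dev/null ;python3 to.py 417.5 -297.2 62 72.3
```

```text
tool d [ 2.4 -0.2 53. ] w [ 0.03  0.14 -0.13] n 2 per [ 1.2 -0.1 26.5] [ 0.01  0.07 -0.07] | pos [ 419.7 -297.7  115. ] t 16.05 F [-0.7  0.1 -0.8] op 35.9 q [ 0.69  0.75 -0.27  2.    0.44  0.44  1.35]
```

```bash
python3 -m creep '[1.5,0,12,0,0.1,-0.1,1,0.5,15,0,0,0,0.5,0,14,0,0,0,0.5,0,4,0,0,0,0.3,0,0.5,0,0,0]' >/dev/null ;python3 to.py 417.5 -297.2 60 72.3
```

```text
tool d [ 4.  -0.3  8.7] w [-0.01  0.35 -0.06] n 1 per [ 4.  -0.3  8.7] [-0.01  0.35 -0.06] | pos [ 421.3 -298.1   68.7] t 16.47 F [-0.   0.4  0.1] op 35.9 q [ 0.65  0.83 -0.2   2.02  0.48  0.32  1.31]
```

```bash
python3 -m creep '[4,0,5,0,0.3,0,0.5,0,2,0,0,0,0.3,0,0.8,0,0,0]' 24 30 ;python3 to.py 417.5 -297.2 60 72.3
```

```text
clock: 16.72
tool_pos: [0.418, -0.2973, 0.0617]
eef_rot: [0.154, 0.988, -0.001, 0.002]
contact_force: [0.2, 0.2, -0.8]
opening: 0.275
tool d [ 0.6 -0.   1.7] w [-0.04  0.18 -0.07] n 1 per [ 0.6 -0.   1.7] [-0.04  0.18 -0.07] | pos [ 418.  -297.3   61.7] t 16.72 F [ 0.2  0.2 -0.8] op 24.3 q [ 0.64  0.85 -0.19  2.03  0.49  0.3   1.31]
```

```bash
python3 -m creep '[0.5,0,1.2,0,0.1,0,0.5,0,0.8,0,0.1,0,0.5,0,0.8,0,0,0,0.5,0,0.6,0,0.1,0]' 6 30 ;python3 to.py 417.5 -297.2 60 72.3; python3 zz.py pics/z10.png
```

```text
clock: 17.05
tool_pos: [0.4175, -0.2972, 0.0601]
eef_rot: [0.154, 0.988, -0.001, 0.001]
contact_force: [-0.7, 1.0, 5.6]
opening: 0.126
tool d [-0.   0.   0.1] w [-0.07  0.09 -0.07] n 1 per [-0.   0.   0.1] [-0.07  0.09 -0.07] | pos [ 417.5 -297.2   60.1] t 17.05 F [-0.7  1.   5.6] op 11.1 q [ 0.64  0.85 -0.19  2.03  0.49  0.3   1.3 ]
```

View pics/z10.png

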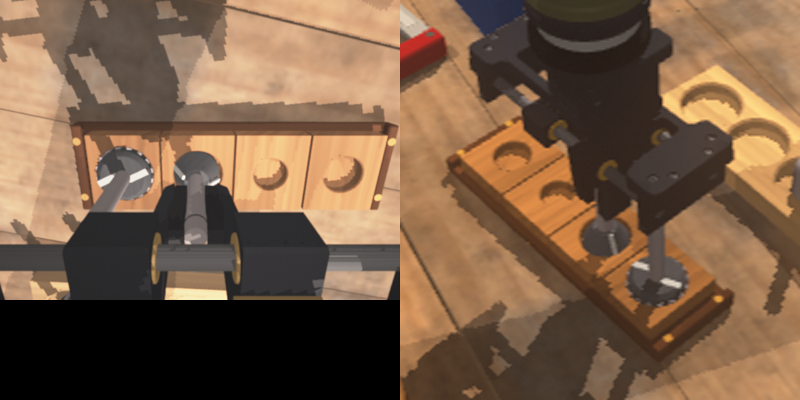

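```bash
python3 -m creep '[0,0,-10,0,0,0,0,0,-25,0,0,0,0,0,-35,0,0,0,0,0,-35,0,0,0,0,0,-15,0,0,0]' ; python3 to.py 558.5 -351.5 180 68.6
```

```text
clock: 17.57
tool_pos: [0.4141, -0.295, 0.1827]
eef_rot: [0.154, 0.988, 0.001, -0.005]
contact_force: [1.1, -0.3, -1.0]
opening: 0.127
tool d [-154.7  -10.     1.2] w [ 0.01 -0.58  3.73] n 4 per [-38.7  -2.5   0.3] [ 0.   -0.14  0.93] | pos [ 414.1 -295.   182.7] t 17.57 F [ 1.1 -0.3 -1. ] op 11.2 q [ 0.75  0.64 -0.36  1.96  0.37  0.62  1.41]
```

```bash
python3 -m creep '[-14,-1,0,0,-0.2,0.6,-30,-2,0,0,-0.2,0.6,-36,-2,0,0,-0.2,0.6,-32,-2,1,0,0,0.6,-24,-1,1,0,0,0.6]' >/dev/null; python3 -m creep '[-12,-1,1,0,0,0.6,-4,0,1,0,0,0,0,0,0,0,0,0]'; python3 to.py 558.5 -351.5 160 68.6
```

```text
clock: 18.23
tool_pos: [0.5559, -0.3568, 0.189]
eef_rot: [0.187, 0.982, -0.001, 0.002]
contact_force: [-0.1, -0.4, -1.4]
opening: 0.122
tool d [-0.3  6.  29. ] w [-0.09  0.24 -0.21] n 1 per [-0.3  6.  29. ] [-0.09  0.24 -0.21] | pos [ 555.9 -356.8  189. ] t 18.23 F [-0.1 -0.4 -1.4] op 10.7 q [ 0.68  0.81 -0.35  1.5   0.32  0.89  1.42]
```

```bash
python3 -m creep '[0,5,12,0,0.2,0,0,1,18,0,0,0,0,0,20,0,0,0,0,0,15,0,0,0,0,0,2,0,0,0]' >/dev/null;python3 to.py 558.5 -351.5 85 68.6
```

```text
tool d [-6.8 -1.3 34.2] w [-0.07 -0.3  -0.12] n 1 per [-6.8 -1.3 34.2] [-0.07 -0.3  -0.12] | pos [ 552.8 -347.8  119.2] t 18.65 F [-0.6 -0.6 -1.9] op 10.9 q [ 0.66  0.89 -0.32  1.56  0.36  0.76  1.38]
```

```bash
python3 -m creep '[-5,-1,10,0,-0.3,0,-1.5,0,10,0,0,0,0,0,10,0,0,0,0,0,1,0,0,0]' >/dev/null;python3 to.py 558.5 -351.5 72 68.6; python3 zz.py pics/z11.png
```

```text
tool d [-2.6 -0.7 13.5] w [-0.05 -0.17 -0.07] n 1 per [-2.6 -0.7 13.5] [-0.05 -0.17 -0.07] | pos [ 556.4 -349.9   85.5] t 18.98 F [-0.4  0.1 -1.5] op 10.7 q [ 0.65  0.94 -0.3   1.56  0.38  0.7   1.37]
```

View pics/z11.png

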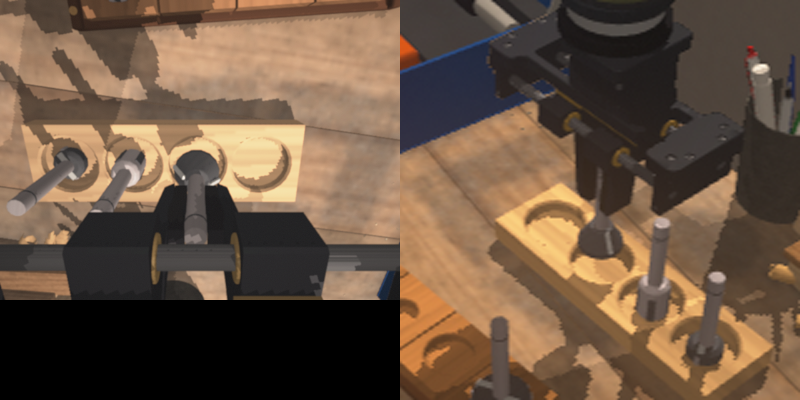

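```bash
python3 -m creep '[-2.3,-0.7,6,0,-0.2,0,0,0,8,0,0,0,0,0,5,0,0,0,0,0,2,0,0,0]';python3 to.py 558.5 -351.5 56.1 68.6
```

```text
clock: 19.42
tool_pos: [0.5614, -0.353, 0.0666]
eef_rot: [0.186, 0.982, -0.001, 0.004]
contact_force: [0.3, -0.2, -0.4]
opening: 0.123
tool d [ 3.3  0.3 10.5] w [-0.08  0.47 -0.1 ] n 1 per [ 3.3  0.3 10.5] [-0.08  0.47 -0.1 ] | pos [ 561.4 -353.    66.6] t 19.42 F [ 0.3 -0.2 -0.4] op 10.8 q [ 0.64  0.96 -0.29  1.56  0.39  0.67  1.36]
```

```bash
python3 -m creep '[2.5,0.3,4,0,0.4,0,0.5,0,3,0,0,0,0,0,2,0,0,0]';python3 to.py 558.5 -351.5 56.1 68.6
```

```text
clock: 19.67
tool_pos: [0.5585, -0.3515, 0.0565]
eef_rot: [0.187, 0.982, -0.001, 0.0]
contact_force: [-0.3, -0.5, -0.9]
opening: 0.122
tool d [ 0.  -0.   0.4] w [-0.08  0.03 -0.1 ] n 1 per [ 0.  -0.   0.4] [-0.08  0.03 -0.1 ] | pos [ 558.5 -351.5   56.5] t 19.67 F [-0.3 -0.5 -0.9] op 10.8 q [ 0.64  0.98 -0.29  1.57  0.4   0.65  1.35]
```

```bash
python3 -m creep '[0,0,1.5,0,0,0,0,0,1.5,0,0,0]';python3 to.py 558.5 -351.5 56.1 68.6
```

```text
clock: 19.83
tool_pos: [0.5594, -0.3515, 0.0561]
eef_rot: [0.187, 0.982, -0.001, 0.001]
contact_force: [-4.7, 1.6, 13.6]
opening: 0.126
tool d [ 0.8 -0.3  0. ] w [-0.11  0.12 -0.11] n 1 per [ 0.8 -0.3  0. ] [-0.11  0.12 -0.11] | pos [ 559.4 -351.5   56.1] t 19.83 F [-4.7  1.6 13.6] op 11.1 q [ 0.64  0.98 -0.28  1.57  0.4   0.65  1.35]
```

```bash
python3 -m creep '[0.2,0,0.5,0,0,0,0.2,0,0.5,0,0,0]' 11 3;  python3 -m creep '[0.2,0,0.3,0,0,0,0.2,0,0.3,0,0,0,0,0,0.3,0,0,0,0,0,0.3,0,0,0]' 36; python3 zz.py pics/z12.png
```

```text
clock: 20.0
tool_pos: [0.5596, -0.3515, 0.0561]
eef_rot: [0.186, 0.982, -0.001, 0.002]
contact_force: [0.3, 0.3, -0.1]
opening: 0.135
clock: 20.33
tool_pos: [0.5595, -0.3515, 0.0548]
eef_rot: [0.187, 0.982, -0.001, 0.002]
contact_force: [-0.7, -0.3, -0.3]
opening: 0.4
```

View pics/z12.png

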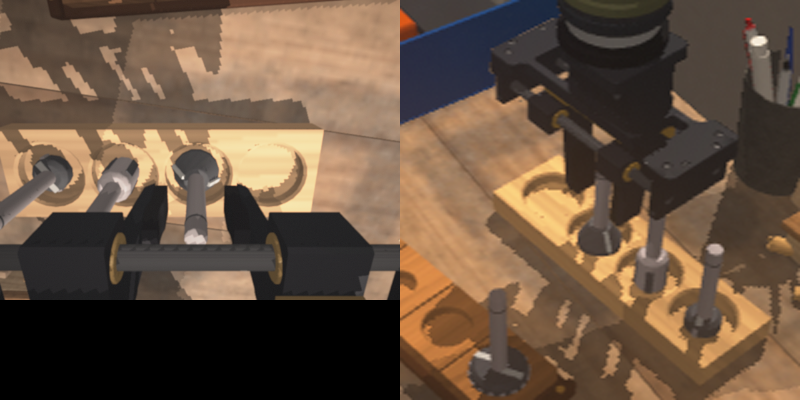

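```bash
python3 -m creep '[0,0,-15,0,0,0,0,0,-30,0,0,0,0,0,-38,0,0,0,0,0,-30,0,0,0,0,0,-5,0,0,0]' 36 ;python3 to.py 400.5 -350.6 165 72.3
```

```text
clock: 20.85
tool_pos: [0.5574, -0.3497, 0.1774]
eef_rot: [0.186, 0.983, -0.0, -0.001]
contact_force: [0.3, -1.1, 0.4]
opening: 0.409
tool d [145.7 -58.1  12.8] w [-0.04 -0.15 -3.74] n 4 per [ 36.4 -14.5   3.2] [-0.01 -0.04 -0.94] | pos [ 557.4 -349.7  177.4] t 20.85 F [ 0.3 -1.1  0.4] op 36.0 q [ 0.67  0.82 -0.35  1.51  0.33  0.88  1.41]
```

```bash
python3 -m creep '[31,-12,1,0,0,-0.8,31,-12,1,0,0,-0.8,31,-12,1,0,0,-0.8,31,-12,1,0,0,-0.8,13,-6,1,0,0,-0.4]' >/dev/null;python3 -m creep '[5,-3,2,0,0,0,0,0,2,0,0,0,0,0,0,0,0,0]' ;python3 to.py 400.5 -350.6 150 72.3
```

```text
clock: 21.52
tool_pos: [0.4033, -0.3551, 0.176]
eef_rot: [0.153, 0.988, -0.002, 0.006]
contact_force: [-0.5, 0.4, -0.3]
opening: 0.41
tool d [ 4.4  3.5 25.9] w [-0.17  0.77  0.1 ] n 1 per [ 4.4  3.5 25.9] [-0.17  0.77  0.1 ] | pos [ 403.3 -355.1  176. ] t 21.52 F [-0.5  0.4 -0.3] op 36.1 q [ 0.86  0.68 -0.36  1.9   0.39  0.62  1.51]
```

```bash
python3 -m creep '[3,3,10,-0.2,0.7,0,1,0,15,0,0,0,0,0,12,0,0,0,0,0,1,0,0,0]' >/dev/null ;python3 to.py 400.5 -350.6 62 72.3
```

```text
tool d [ 7.5 -3.2 73.9] w [0.14 0.44 0.33] n 2 per [ 3.7 -1.6 37. ] [0.07 0.22 0.17] | pos [ 408.  -349.7  136. ] t 21.85 F [-0.2 -0.2 -0.4] op 36.1 q [ 0.82  0.74 -0.33  1.92  0.43  0.54  1.47]
```

```bash
python3 -m creep '[6,-3,8,0,0.4,0.3,1.5,0,10,0,0,0,0,0,1,0,0,0]' >/dev/null ;python3 to.py 400.5 -350.6 62 72.3
```

```text
tool d [ 1.8 -2.7 52.6] w [0.25 0.05 0.23] n 2 per [ 0.9 -1.3 26.3] [0.12 0.03 0.11] | pos [ 402.9 -348.8  114.7] t 22.1 F [-0.4 -0.6 -0.1] op 36.0 q [ 0.81  0.77 -0.3   1.94  0.45  0.49  1.46]
```

```bash
python3 -m creep '[1.5,-2.5,12,0.2,0.1,0.2,1,0,15,0,0,0,0.5,0,14,0,0,0,0.5,0,4,0,0,0,0.3,0,0.5,0,0,0]' >/dev/null ;python3 to.py 400.5 -350.6 61 72.3
```

```text
tool d [ 0.6 -0.6  6.9] w [0.02 0.09 0.09] n 1 per [ 0.6 -0.6  6.9] [0.02 0.09 0.09] | pos [ 401.3 -350.2   67.9] t 22.52 F [0.8 0.2 1. ] op 36.2 q [ 0.77  0.85 -0.24  1.97  0.49  0.38  1.41]
```

```bash
python3 -m creep '[0.5,-0.5,4,0,0.1,0,0.5,0,2,0,0,0,0.3,0,0.8,0,0,0]' 24 30 ;python3 to.py 401 -350.6 61 72.3
```

```text
clock: 22.77
tool_pos: [0.401, -0.3507, 0.0619]
eef_rot: [0.153, 0.988, -0.0, 0.001]
contact_force: [-0.4, -0.1, 0.5]
opening: 0.268
tool d [0.  0.1 0.9] w [-0.    0.11  0.1 ] n 1 per [0.  0.1 0.9] [-0.    0.11  0.1 ] | pos [ 401.  -350.7   61.9] t 22.77 F [-0.4 -0.1  0.5] op 23.6 q [ 0.77  0.86 -0.23  1.97  0.5   0.36  1.41]
```

```bash
python3 -m creep '[0.2,0,1.2,0,0.1,0,0.4,0,0.8,0,0.1,0,0.4,0,0.8,0,0,0,0.4,0,0.6,0,0.1,0]' 6 30 ;python3 to.py 401 -350.6 60 72.3; python3 zz.py pics/z13.png
```

```text
clock: 23.1
tool_pos: [0.4009, -0.3507, 0.0602]
eef_rot: [0.153, 0.988, -0.0, -0.0]
contact_force: [-0.1, 0.4, 5.3]
opening: 0.123
tool d [-0.1  0.1  0.2] w [-0.04 -0.01  0.1 ] n 1 per [-0.1  0.1  0.2] [-0.04 -0.01  0.1 ] | pos [ 400.9 -350.7   60.2] t 23.1 F [-0.1  0.4  5.3] op 10.9 q [ 0.77  0.86 -0.23  1.97  0.5   0.36  1.41]
```

View pics/z13.png

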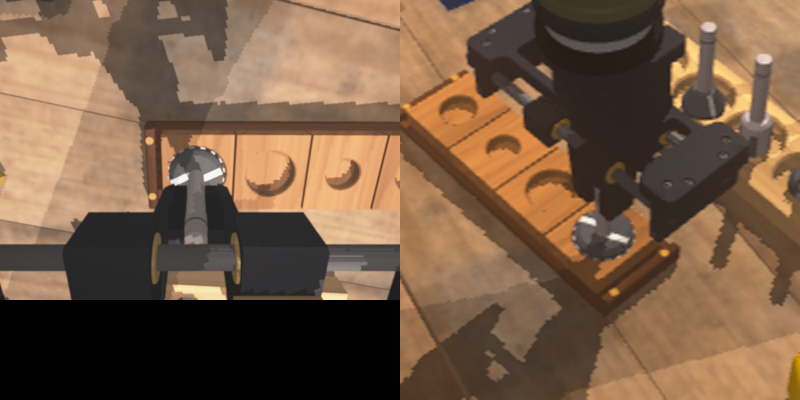

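```bash
python3 -m creep '[0,0,-10,0,0,0,0,0,-25,0,0,0,0,0,-35,0,0,0,0,0,-35,0,0,0,0,0,-15,0,0,0]' ; python3 to.py 579.3 -299.4 180 68.6
```

```text
clock: 23.62
tool_pos: [0.3982, -0.3485, 0.1827]
eef_rot: [0.152, 0.988, 0.002, -0.005]
contact_force: [0.3, -0.1, -0.6]
opening: 0.118
tool d [-158.   101.3    1.3] w [ 0.12 -0.63  3.89] n 5 per [-31.6  20.3   0.3] [ 0.02 -0.13  0.78] | pos [ 398.2 -348.5  182.7] t 23.62 F [ 0.3 -0.1 -0.6] op 10.4 q [ 0.86  0.67 -0.38  1.9   0.38  0.66  1.51]
```

```bash
python3 -m creep '[-14,9,0,0,-0.2,0.6,-28,18,0,0,-0.2,0.6,-32,20,0,0,-0.2,0.6,-32,20,1,0,0,0.6,-28,18,1,0,0,0.6]' >/dev/null; python3 -m creep '[-14,10,1,0,0,0.6,-6,4,1,0,0,0,0,0,0,0,0,0]'; python3 to.py 579.3 -299.4 160 68.6
```

```text
clock: 24.28
tool_pos: [0.5795, -0.3077, 0.1887]
eef_rot: [0.189, 0.982, -0.001, 0.002]
contact_force: [-0.1, -0.7, -1.1]
opening: 0.125
tool d [ 3.4  7.7 28.6] w [-0.08  0.3  -0.35] n 1 per [ 3.4  7.7 28.6] [-0.08  0.3  -0.35] | pos [ 579.5 -307.7  188.7] t 24.28 F [-0.1 -0.7 -1.1] op 11.0 q [ 0.6   0.8  -0.34  1.51  0.32  0.88  1.34]
```

```bash
python3 -m creep '[2,6,12,0,0.2,-0.3,0,1,18,0,0,0,0,0,20,0,0,0,0,0,15,0,0,0,0,0,2,0,0,0]' >/dev/null;python3 to.py 579.3 -299.4 85 68.6
```

```text
tool d [-5.7  6.  33.5] w [-0.3  -0.26 -0.21] n 1 per [-5.7  6.  33.5] [-0.3  -0.26 -0.21] | pos [ 572.  -302.8  118.6] t 24.7 F [-0.7 -0.1 -1.5] op 11.0 q [ 0.58  0.88 -0.31  1.58  0.36  0.74  1.29]
```

```bash
python3 -m creep '[-5,5.5,8,-0.3,-0.3,-0.2,-1,0,8,0,0,0,0,0,8,0,0,0,0,0,1,0,0,0]' >/dev/null;python3 to.py 579.3 -299.4 85 68.6
```

```text
tool d [-2.5  2.9  6.2] w [-0.06 -0.17 -0.14] n 1 per [-2.5  2.9  6.2] [-0.06 -0.17 -0.14] | pos [ 575.9 -301.2   91.2] t 25.03 F [ 0.5  0.6 -0.5] op 11.0 q [ 0.57  0.92 -0.3   1.59  0.38  0.7   1.28]
```

```bash
python3 -m creep '[-2.5,3,5,0,-0.2,-0.1,0,0,3,0,0,0,0,0,1,0,0,0]' >/dev/null;python3 to.py 579.3 -299.4 78 68.6; python3 - <<'E'
from plant import *
import cv2,numpy as np
d=snapshot("side");s=get_state();im=d["color"][:,:,::-1].copy()
def P(x):
    q=d["intrinsics"]@(d["extrinsics"]@np.r_[x,1])[:3];return q[:2]/q[2]
t=s["tool_pos"]
b=P(t-[0,0,.046]);u,v=b.astype(int)-[60,55];print(u,v,t)
im=cv2.resize(im[v:v+90,u:u+120],None,fx=6,fy=6,interpolation=cv2.INTER_CUBIC)
def mk(p,c):cv2.circle(im,tuple(int(a) for a in ((P(p)-[u,v])*6)),3,c,-1)
w=np.array([.5799,-.2993,.02])
for k in np.arange(0,6.28,.26): mk(w+[.025*np.cos(k),.025*np.sin(k),0],(0,255,0))
for k in np.arange(0,6.28,.26): mk(np.r_[t[:2]+[.0006,.0001],t[2]-.0462]+[.021*np.cos(k),.021*np.sin(k),0],(0,0,255))
cv2.imwrite("pics/z14.png",im)
E
python3 zz.py pics/z15.png
```

```text
tool d [0.8 0.  3.9] w [-0.07  0.13 -0.06] n 1 per [0.8 0.  3.9] [-0.07  0.13 -0.06] | pos [ 580.  -299.7   81.9] t 25.28 F [-0.5 -0.2 -1.1] op 10.7 q [ 0.56  0.93 -0.29  1.59  0.38  0.68  1.28]
285 168 [ 0.58015761 -0.29942317  0.08195022]
```

View pics/z14.png

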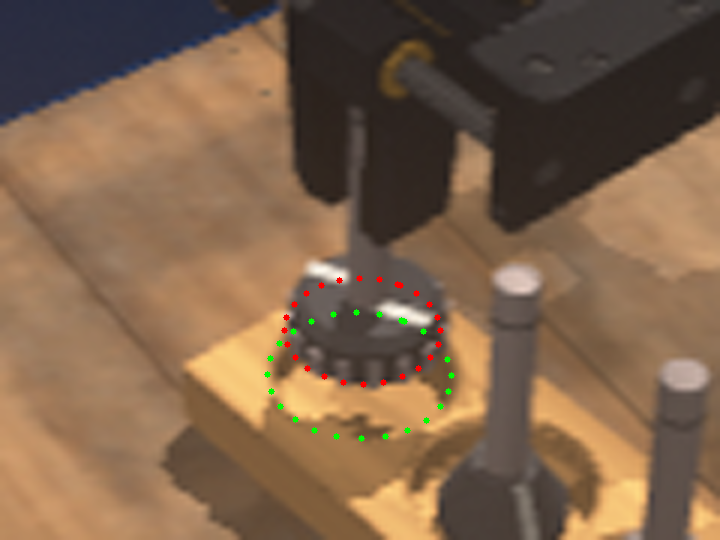

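View pics/z15.png

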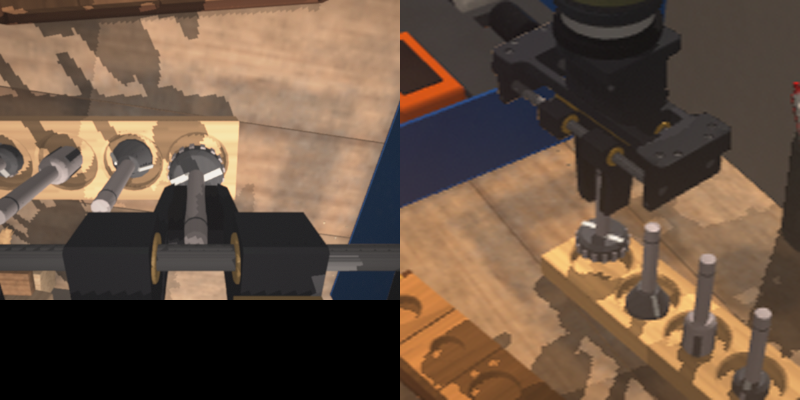

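```bash
python3 -m creep '[1,0.2,4,0,0.1,0,0.2,0,4,0,0,0,0.2,0,1,0,0,0]' >/dev/null;python3 to.py 579 -299.2 66 68.6
```

```text
tool d [ 0.8 -0.2  7.9] w [-0.07  0.19 -0.06] n 1 per [ 0.8 -0.2  7.9] [-0.07  0.19 -0.06] | pos [ 579.8 -299.3   73.9] t 25.68 F [ 0.  -0.2 -1.3] op 10.9 q [ 0.56  0.94 -0.29  1.59  0.39  0.66  1.27]
```

```bash
python3 -m creep '[0.8,0,4,0,0.2,0,0.2,0,4,0,0,0,0.2,0,1,0,0,0]' ;python3 to.py 579 -299.2 60 68.6
```

```text
clock: 25.93
tool_pos: [0.5785, -0.2989, 0.064]
eef_rot: [0.186, 0.983, -0.001, -0.0]
contact_force: [0.9, 0.2, -1.4]
opening: 0.127
tool d [-0.6 -0.1  4. ] w [-0.07 -0.04 -0.07] n 1 per [-0.6 -0.1  4. ] [-0.07 -0.04 -0.07] | pos [ 578.5 -298.9   64. ] t 25.93 F [ 0.9  0.2 -1.4] op 11.2 q [ 0.56  0.96 -0.28  1.59  0.39  0.65  1.27]
```

```bash
python3 -m creep '[-0.3,0,3,0,0,0,0,0,3,0,0,0,0,0,1.5,0,0,0]' ;python3 to.py 579 -299.2 56 68.6
```

```text
clock: 26.18
tool_pos: [0.5788, -0.2991, 0.0562]
eef_rot: [0.186, 0.982, -0.001, -0.0]
contact_force: [-4.7, 2.2, 16.2]
opening: 0.126
tool d [-0.2 -0.1  0.2] w [-0.08 -0.03 -0.08] n 1 per [-0.2 -0.1  0.2] [-0.08 -0.03 -0.08] | pos [ 578.8 -299.1   56.2] t 26.18 F [-4.7  2.2 16.2] op 11.1 q [ 0.55  0.97 -0.28  1.59  0.4   0.64  1.26]
```

Floor contact at the expected height; release and lift.

```bash
python3 -m creep '[0.2,0,0.5,0,0,0,0.2,0,0.5,0,0,0]' 11 3;  python3 -m creep '[0.2,0,0.3,0,0,0,0.2,0,0.3,0,0,0,0,0,0.3,0,0,0,0,0,0.3,0,0,0]' 36; python3 -m creep '[0,0,-15,0,0,0,0,0,-30,0,0,0,0,0,-38,0,0,0,0,0,-38,0,0,0,0,0,-20,0,0,0]';python3 to.py 430 -120 230 72
```

```text
clock: 26.35
tool_pos: [0.579, -0.2991, 0.056]
eef_rot: [0.186, 0.982, -0.001, 0.0]
contact_force: [-1.3, 0.6, 4.1]
opening: 0.136
clock: 26.68
tool_pos: [0.5788, -0.299, 0.0545]
eef_rot: [0.186, 0.982, -0.001, 0.001]
contact_force: [0.5, 0.1, -0.2]
opening: 0.4
clock: 27.1
tool_pos: [0.5744, -0.2968, 0.1925]
eef_rot: [0.186, 0.983, 0.001, -0.008]
contact_force: [0.7, -0.3, -0.1]
opening: 0.408
tool d [199.5 111.9 -34.5] w [-0.01 -0.88 -3.4 ] n 6 per [33.2 18.6 -5.7] [-0.   -0.15 -0.57] | pos [ 574.4 -296.8  192.5] t 27.1 F [ 0.7 -0.3 -0.1] op 36.0 q [ 0.59  0.79 -0.35  1.52  0.32  0.9   1.33]
```

```bash
python3 -m creep '[33,18,-5,0,0,0,33,18,-5,0,0,0,33,18,-5,0,0,0,33,18,-5,0,0,0,25,12,-5,0,0,0]';python3 -m creep '[5,3,0,0,0,0,0,0,0,0,0,0,0,0,0,0,0,0,0,0,0,0,0,0,0,0,0,0,0,0]'; python3 - <<'E'
from plant import *
import cv2,numpy as np
o=[]
for c in("top","side"):
    d=snapshot(c);im=d["color"][:,:,::-1];cv2.imwrite(f"pics/{c}9.png",im)
    a=im[150:350,290:490] if c=="top" else im[170:370,290:490]
    o.append(cv2.resize(a,(400,400),interpolation=cv2.INTER_CUBIC))
    for t in("wide_bit","small_bit","plug_cutter","bevel_cutter"):print(c,t,[(r["xy"],round(r["score"],2)) for r in find_in(t,c)][:2])
cv2.imwrite("pics/end.png",np.hstack(o))
E
```

```text
clock: 27.52
tool_pos: [0.4634, -0.164, 0.2242]
eef_rot: [0.191, 0.982, -0.001, 0.003]
contact_force: [-0.3, 0.5, 0.1]
opening: 0.404
clock: 27.93
tool_pos: [0.4582, -0.1567, 0.2254]
eef_rot: [0.189, 0.982, -0.001, 0.003]
contact_force: [0.8, 0.2, -0.6]
opening: 0.409
top wide_bit [([342.1, 197.4], 0.67)]
top small_bit [([444.1, 233.3], 0.94)]
top plug_cutter [([413.8, 218.1], 0.7), ([395.0, 217.0], 0.66)]
top bevel_cutter [([371.9, 208.2], 0.6), ([258.3, 297.4], 0.59)]
side wide_bit [([342.7, 223.8], 0.67)]
side small_bit [([425.1, 284.6], 0.93)]
side plug_cutter [([396.8, 257.6], 0.72)]
side bevel_cutter [([370.4, 246.0], 0.65), ([426.4, 288.3], 0.53)]
```

View pics/end.png

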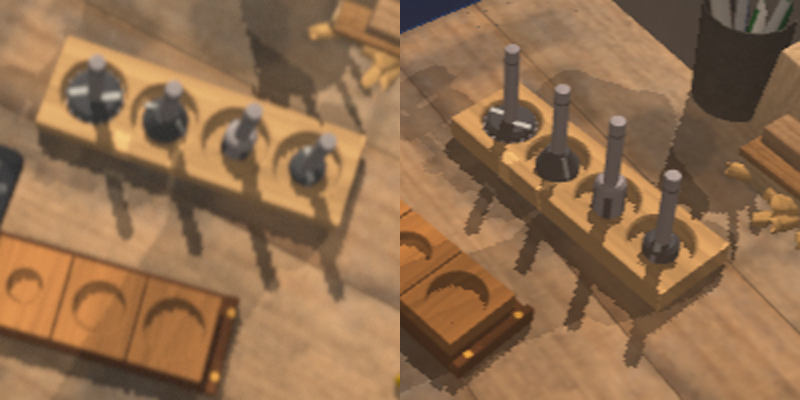

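```bash
python3 - <<'E'
from plant import *
import numpy as np
obs={"top":[(97,63),(174,90),(252,110),(327,142)],"side":[(512,49),(562,91),(617,122),(672,176)]}
W=[(579.9,-299.3),(559.5,-351.5),(539,-403.6),(518.6,-455.7)];H=[98,94,102,90]
for c in obs:
    d=snapshot(c);E=d["extrinsics"];K=d["intrinsics"]
    for (u,v),w,h in zip(obs[c],W,H):
        p=np.array([u/2+290-.25,v/2+150-.25]) if c=="top" else np.array([(u-400)/2+290-.25,v/2+170-.25])
        r=E[:3,:3].T@np.linalg.solve(K,np.r_[p,1]);o=-E[:3,:3].T@E[:3,3];x=o+r*(h/1e3-o[2])/r[2]
        print(c,(x*1e3)[:2].round(1),"off well centre",((x*1e3)[:2]-w).round(1))
print(get_state()["clock"])
E
```

```text
top [ 576.9 -299.9] off well centre [-3.  -0.6]
top [ 557.1 -352.2] off well centre [-2.4 -0.7]
top [ 538.8 -403.4] off well centre [-0.2  0.2]
top [ 517.9 -455.2] off well centre [-0.7  0.5]
side [ 578.5 -299.8] off well centre [-1.4 -0.5]
side [ 557.6 -352.7] off well centre [-1.9 -1.2]
side [ 538.4 -404.7] off well centre [-0.6 -1.1]
side [ 519.  -455.5] off well centre [0.4 0.2]
28.5333
```

All four shank tops are within 3 mm of their well centres, at heights that match the heads resting on the well floors.

```bash
python3 -c "
from plant import *
print(finish_job())"
```

```text
the job is handed in; nothing more can be done
None
```

All four cutters are in the set-up block in reverse order, standing upright and released. I handed the job in at about 28.5 s of the 83 s allowed.

- **Order:** the rail held small bit, plug cutter, bevel cutter and wide bit from left to right. From the left, the block now holds wide bit, bevel cutter, plug cutter and small bit.
- **Placing:** each cutter was lowered until it touched the well floor, with contact forces under about 17 N. The grip was then eased, the fingers opened and the arm lifted clear. The plug cutter, bevel cutter and wide bit made contact at the height I expected. The small bit touched about 3 mm above my estimate, because the arm had drifted while gripping it.
- **Last checks:** the final top and side pictures show all four upright in their wells with the gripper away from them. The shank tops measure within about 3 mm of the well centres; the wide bit is furthest off, 3.0 mm from the top camera and 1.5 mm from the side.
- **Disagreements:** the networks placed every cutter correctly in both views. They also gave second candidates, some scoring almost as high, such as a second bevel cutter on the rail side. The pictures showed these were wrong, so I ignored them.

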